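# Turn the lower tote round on the banding wheel and stack the second on its ledges

## Robot

A 6-joint arm with a two-finger parallel gripper is mounted at the origin on the work surface. World frame = base frame: x ahead of the robot, y to its left, z up, the work surface at z = 0. Lengths are in m, angles in rad, forces in N, time in s.
With the tool pointing down it reaches from about 0.4 to 0.825 m from the base axis. Payload 7 kg.
Tool frame: the origin (TCP) lies between the finger pads; the fingertips stand bot.tip_extent ahead of it and the grasp point (between the pads) lies 6 mm ahead of it (bot.tip_extent is the distance from the TCP to the fingertips, in m); x points along the fingers, y is the direction in which the jaws open and shut, and the axes are right-handed (so a half turn about x gives the same grasp; the last joint's range is limited). The gripper opens to 88 mm and grips with 3 to 60 N. Pads are 19 mm wide; open, the fingers measure 130 mm over their backs; the gripper's body (78 mm by 193 mm) begins 47 mm behind the grasp point.
Start: joints at [-0.929, 0.359, 0.012, 0, -1.224, -0.288], TCP at [0.234, -0.633, 0.252] pointing down, gripper open.
Joint ranges: [-3.07, 3.07], [-1.43, 2.12], [-1.02, 1.25], [-3.03, 1.67], [-3.05, -0], [-3.03, 3.03]. Speed limits (rad/s): [2.39, 2.39, 3.01, 3.14, 3.14, 3.14].

## Interface

Orientations are given as a unit quaternion [x, y, z, w].
In Python, from cell import bot, command_gripper, solver, get_obs, viewer, models gives the robot as it stands. Calls block until the motion is done:
- bot.move_ptp(position, orientation): joint-space move of the TCP to a pose.
- bot.movel(position, ori=None, speed=0.15, max_force=None): straight line of the TCP; ori=None keeps the orientation; speed is the mean speed in m/s. With max_force (N) it stops when the force on the tool has changed by that much, and returns True; else False.
- bot.move_j(angles): joint-space move.
- command_gripper(opening, effort=None): finger opening in m; effort is the grip in N (None keeps the last); returns when the fingers have stopped.
- bot.hold(seconds).
- solver.inverse_kinematics(position, orientation): joint angles nearest the present ones, or None.
- get_obs(): the state.
- viewer.get_image(name): name is "side" or "top"; returns a dict with "img" (480x640x3 uint8, red, green, blue), "range_z" (480x640 float32, m along the optical axis (not along the pixel's ray), 0 where there is no reading), "mtx" (3x3 intrinsics, pixels), "extrinsics" (4x4, takes a point from world to camera coordinates). Camera axes: x right, y down, z forward; pixel columns grow to the right and rows downward; lengths in m; the calibration is good to about 2 mm. A picture is of the moment at which its call begins.
A pose or a line that the arm cannot do raises bot.IKError and nothing moves.
- bot.hand_in(): hands the job in, once; it reports no verdict.
Trained networks look in the newest picture that a camera, given by its name, has taken for a name from the list of things; names that differ only in an ending like _2 or _b are one class to them, and where a whole thing is asked for, a point or a joint stands for the part that bears it (a point fixed in the world has none). Each returns a list of dicts, best first, with "conf" (0 to 1); they miss things now and then, are a little off and sometimes report something else, mostly with a low value. They report only what shows in the picture. A call takes as long as a camera call. They do not tell look-alikes from the thing itself.
- models.search_frame(target, camera): "extent" ([left, top, right, bottom] in pixels, round what is visible of it).
- models.landmark_of(target, camera): "location" ([column, row] in pixels: a listed point, or the origin of a listed thing).
The state is a dict: "clock": time; "joint_pos": joint angles; "qd": joint speeds; "joint_torque": joint torques, N m; "tool_pos": TCP position; "eef_rot": TCP orientation; "contact_force": force on the tool from outside, world axes, zero at the start; "moment": the same for the moment, N m; "gripper_width": finger opening in m.
Only numpy, scipy, OpenCV 4.12 (cv2) and the standard library are available. Lean on these libraries where they do the work, as an engineer would, in place of code of your own. Each camera call takes 0.05 s, during which the arm holds its last target.

## Task

Push the banding wheel round counter-clockwise (seen from above), as far as it goes, so that its red pointer is at the red stop post and the ochre tote on it has made its half turn. Put the teal tote with the carry bar squarely on the ochre tote with their orange ends opposite, so that it stands level on the ledges instead of nesting inside; set it down gently and let go. Leave the glaze jar, the terracotta block and the brush pot standing where they are.

Things in the scene. Friction and masses are not known exactly. Their poses are not given: they have to be found in the camera images.
- stand: Fixed dark steel stand of the banding wheel (turntable); origin at its centre on the bench, z up, on the wheel's vertical axis. The turning aluminium head is 250 mm in diameter, its top 45 mm above the bench. The red stop post (52 mm tall) stands at the rim in the stand's +x direction.
- wheel (a joint): Turn of the wheel's head in rad, growing counter-clockwise seen from above, from 0 to 3.14, where it meets a hard stop (red pointer at the red post). It starts between 0 and 0.7, stays where it is left and needs about 0.3 N m to turn. At 0 the ochre tote's x axis lies along the stand's x axis, at 3.14 opposite to it.
- lower (a point): Ochre stack-nest tote, 190 (x) x 134 (y) x 90 mm, open top, fixed centrally on the wheel's head and turning with it: it may be pushed by its sides. Origin: centre of its underside, 45 mm above the bench; +x points to its orange end. Below 46 mm it is narrower, 138 x 112 mm; above, its walls are 4 mm thick, 182 x 126 mm inside.
- lower_mark (a point): Middle of the ochre tote's orange end, at x = 95, z = 70 mm in its frame. Inside the tote, ledges stick out 18 mm from the end walls, their tops 84 mm above the tote's origin: two in the corners of this orange (+x) end, one 40 mm wide in the middle of the -x end.
- upper: Teal stack-nest tote, loose, 0.3 to 0.6 kg, same shape and frame as the ochre one, on the bench, with a wooden carry bar. Put on the ochre tote with the orange ends the same way, it nests: its origin 50 mm above the other's. Turned half round (x axes opposite) its feet stand on the ledges: origin 74 mm above the other's, play about 4 mm in x, 7 mm in y.
- upper_bar (a point): Middle of the teal tote's carry bar, 114 mm above the tote's origin. The bar crosses the tote along its y axis at mid-length: 14 mm wide in x, 134 mm long, 12 mm deep, clear underneath; a grip from above closes along the tote's x axis.
- upper_mark (a point): Middle of the teal tote's orange end, at x = 95, z = 70 mm in its frame. Feet 16 mm thick stand out from the ends of the tote's narrow lower part, their undersides 10 mm above its origin: one in the middle at this orange (+x) end, two at the corners at -x.
- jar: Tall round blue glaze jar, 72 mm in diameter, 190 mm tall, 0.5 to 0.9 kg, standing loose close beside the wheel; origin at the centre of its underside. Bystander.
- block: Low terracotta kiln-prop block, 70 x 45 x 50 mm tall, loose, close beside the wheel on the side opposite to the jar; origin at the centre of its underside. Bystander.
- pot: White brush pot, 72 mm in diameter, 100 mm tall, with brushes up to 200 mm, loose beside the teal tote; origin at the centre of its underside. Bystander.
There are look-alikes about, which are no part of the job. Of the things like the upper, leave any that is purple or yellow; of the rest the larger one is meant.

How it is judged:
By the outcome, as a careful person would: the job done as asked, in the order asked, and still so for the second after the job is handed in, with the robot touching nothing.
It also fails if it takes over 61 s, if anything falls off the work surface, if the arm or the gripper's body presses on something with over 40 N, if the wrist force passes 120 N, or if a joint passes its speed limit or range.

## Working session

There is one attempt and no reset: what is moved stays moved. The work goes in short steps, each a Python script; the robot and the scene stay as the last script left them, time stands still between calls to the robot, and variables do not carry over. Pictures are saved under pics/ and viewed, and the job is handed in when it is done.

```bash
ls; mkdir -p pics; python3 - <<'E'
from cell import bot, get_obs, viewer
import cv2, numpy as np
for n in ("top","side"):
    d=viewer.get_image(n); cv2.imwrite(f"pics/{n}0.png",d["img"][:,:,::-1]); np.savez(f"pics/{n}0.npz",**d)
    print(n,d["mtx"].round(1).tolist(),d["extrinsics"].round(3).tolist())
print(bot.tip_extent, get_obs())
E
```

```text
pics
top [[552.7, 0.0, 317.7], [0.0, 552.7, 238.5], [0.0, 0.0, 1.0]] [[0.023, -1.0, 0.005, -0.056], [-0.989, -0.023, -0.146, 0.562], [0.146, -0.001, -0.989, 1.167], [0.0, 0.0, 0.0, 1.0]]
side [[478.5, 0.0, 315.8], [0.0, 478.5, 238.8], [0.0, 0.0, 1.0]] [[-0.966, -0.259, -0.014, 0.504], [-0.139, 0.561, -0.816, 0.181], [0.219, -0.786, -0.578, 0.889], [0.0, 0.0, 0.0, 1.0]]
0.025 {'clock': 0.1, 'joint_pos': array([-9.28916366e-01,  3.59296156e-01,  1.11747839e-02, -3.31441140e-04,
       -1.22412702e+00, -2.88115271e-01]), 'qd': array([ 9.34968911e-05, -3.58353302e-03,  3.34535969e-03,  1.15136570e-03,
        8.50564214e-04, -2.50259580e-04]), 'joint_torque': array([-1.26188821e-03, -5.84164310e+01,  2.93749791e+01,  7.01554924e+00,
        1.01432964e-02, -5.50372965e-05]), 'tool_pos': array([ 0.2336956 , -0.63282451,  0.25073517]), 'eef_rot': array([-0.12387593,  0.69621239,  0.12489249,  0.69594894]), 'contact_force': array([-0.00525416, -0.34771815, -0.65052981]), 'moment': array([-0.01173353, -0.02076664, -0.03404566]), 'gripper_width': 0.08739793235647185}
```

View pics/top0.png

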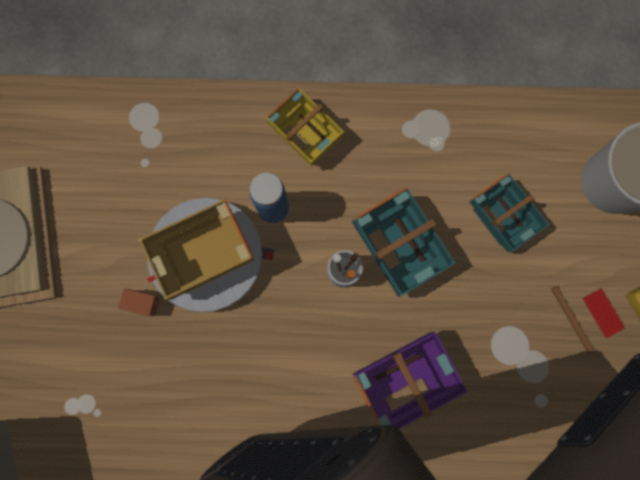

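View pics/side0.png

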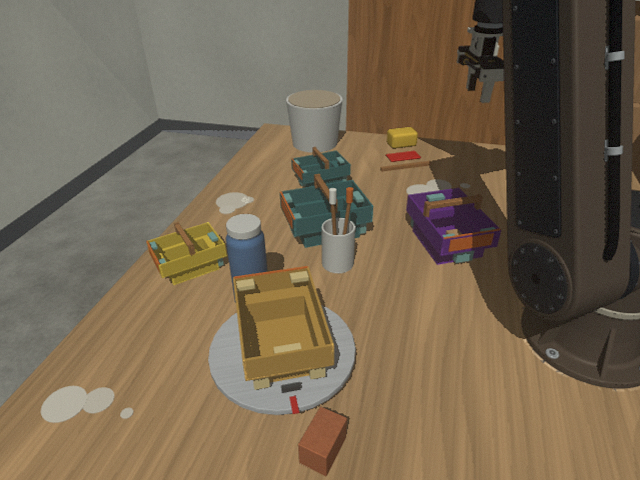

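```bash
cat > h.py <<'E'
import numpy as np, cv2
from scipy.spatial.transform import Rotation as R
def cloud(d):
    K=d["mtx"];E=d["extrinsics"];z=d["range_z"].astype(float)
    v,u=np.mgrid[:480,:640]
    P=np.stack([(u-K[0,2])/K[0,0]*z,(v-K[1,2])/K[1,1]*z,z],-1)
    W=(P-E[:3,3])@E[:3,:3]
    W[z<=0]=np.nan
    return W
def atz(d,uv,z):
    "intersect pixel ray with plane z"
    K=d["mtx"];E=d["extrinsics"]
    r=E[:3,:3].T@np.array([(uv[0]-K[0,2])/K[0,0],(uv[1]-K[1,2])/K[1,1],1]); o=-E[:3,:3].T@E[:3,3]
    return o+r*(z-o[2])/r[2]
def proj(d,p):
    K=d["mtx"];E=d["extrinsics"]; c=E[:3,:3]@np.asarray(p)+E[:3,3]; c=K@c; return c[:2]/c[2]
E
python3 - <<'E'
from h import *
from cell import models
d=dict(np.load("pics/top0.npz"));s=dict(np.load("pics/side0.npz"))
W=cloud(d)
for t,z in (("lower",.045),("lower_mark",.115),("upper",0),("upper_bar",.114),("upper_mark",.07),("jar",0),("block",0),("pot",0),("stand",0)):
  for c,dd in(("top",d),("side",s)):
    for r in models.landmark_of(t,c)[:5]:
        print(t,c,round(r["conf"],2),np.round(r["location"],1),atz(dd,r["location"],z).round(4))
a=d["img"][180:320,110:480,::-1]; cv2.imwrite("pics/c1.png",cv2.resize(a,None,fx=2.15,fy=2.15,interpolation=cv2.INTER_CUBIC))
a=s["img"][140:480,190:400,::-1]; cv2.imwrite("pics/c2.png",cv2.resize(a,None,fx=1.7,fy=1.7,interpolation=cv2.INTER_CUBIC))
E
```

```text
lower top 0.66 [205.2 252.5] [0.5266 0.1999 0.045 ]
lower top 0.59 [339.8 273.5] [ 0.4877 -0.0928  0.045 ]
lower side 0.97 [283.8 347.6] [0.5231 0.2041 0.045 ]
lower side 0.38 [283.1 365.6] [0.5122 0.2412 0.045 ]
lower_mark top 0.73 [272.2 207.4] [0.6155 0.0522 0.115 ]
lower_mark top 0.72 [241.2 229.5] [0.5677 0.1143 0.115 ]
lower_mark side 0.82 [270.9 280.4] [0.5713 0.1191 0.115 ]
upper top 0.94 [399.  241.8] [ 0.5664 -0.2274  0.    ]
upper top 0.83 [404.9 380.4] [ 0.2614 -0.2406  0.    ]
upper top 0.6 [302.4 136.5] [ 0.8083 -0.0025  0.    ]
upper top 0.56 [496.7 221. ] [ 0.6193 -0.4497  0.    ]
upper side 0.68 [327.9 229.1] [ 0.5521 -0.2282  0.    ]
upper side 0.66 [320.  184.8] [ 0.6284 -0.4428  0.    ]
upper side 0.59 [189.4 262.7] [ 0.8246 -0.021   0.    ]
upper side 0.57 [448.6 242.6] [ 0.2605 -0.2414  0.    ]
upper_bar top 0.88 [414.  386.1] [ 0.2624 -0.2403  0.114 ]
upper_bar top 0.64 [404.7 237.2] [ 0.5597 -0.222   0.114 ]
upper_bar top 0.62 [511.3 211.4] [ 0.6189 -0.4429  0.114 ]
upper_bar top 0.55 [306.6 121.2] [ 0.8034 -0.0141  0.114 ]
upper_bar top 0.34 [202.3 251.1] [0.
[... 490 characters left out ...]

upper_mark side 0.88 [152.4 257.7] [0.8538 0.0609 0.07  ]
upper_mark side 0.7 [298.7 171. ] [ 0.6711 -0.3809  0.07  ]
upper_mark side 0.64 [471.2 241.5] [ 0.2202 -0.1554  0.07  ]
jar top 0.96 [275.2 206.7] [0.6406 0.0551 0.    ]
jar side 0.41 [323.5 186.1] [ 0.6167 -0.4377  0.    ]
block top 0.77 [141.8 301.6] [0.4189 0.3439 0.    ]
block side 0.73 [322.2 448.6] [0.4209 0.3399 0.    ]
pot top 0.65 [342.7 271.2] [ 0.4968 -0.1012  0.    ]
pot top 0.41 [208.4 255.1] [0.5262 0.2015 0.    ]
pot side 0.59 [338.4 265.5] [ 0.4946 -0.093   0.    ]
pot side 0.2 [284.7 343.6] [0.5394 0.1566 0.    ]
stand top 0.56 [208.1 254.2] [0.5282 0.2023 0.    ]
stand side 0.98 [282.4 365.2] [0.5277 0.2055 0.    ]
```

View pics/c1.png

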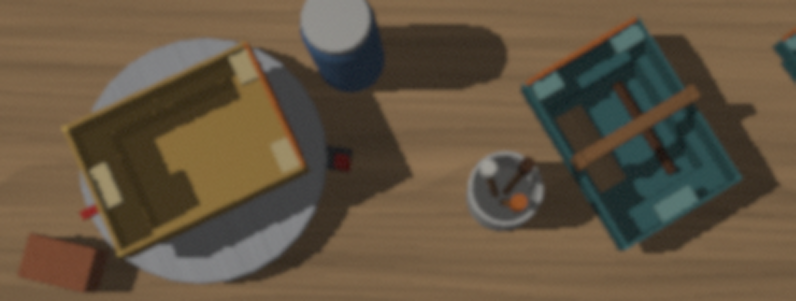

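View pics/c2.png

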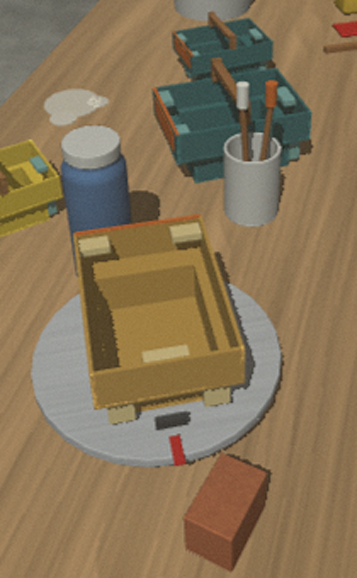

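Candidates for the teal tote (top view): large teal (404,243), small teal (510,213), yellow (306,126) and purple (410,380). By the description it is the large teal one at (404,243). Its bar shows in the crops, its orange end faces upper-left at (376,204), and the pot is beside it at (345,268). The ochre tote's orange end faces right at (243,230). The pointer is at (152,278) and the stop post at (268,254).

```bash
cat >> h.py <<'E'
def rects(d,c,z0,z1,rad=.14):
    W=cloud(d); m=(W[...,2]>z0)&(W[...,2]<z1)&(np.hypot(W[...,0]-c[0],W[...,1]-c[1])<rad)
    return W[m]
def rectfit(P,L=.190,Wd=.134,t0=0,c0=None):
    """fit rim outline rectangle L x Wd: points assumed on 4 mm wall -> robust distance to wall centre line"""
    from scipy.optimize import least_squares
    a,b=L/2-.002,Wd/2-.002
    def f(q):
        c,s=np.cos(q[2]),np.sin(q[2]); x=(P[:,0]-q[0])*c+(P[:,1]-q[1])*s; y=-(P[:,0]-q[0])*s+(P[:,1]-q[1])*c
        dx,dy=np.abs(x)-a,np.abs(y)-b
        sd=np.where((dx>0)&(dy>0),np.hypot(dx,dy),np.maximum(dx,dy))
        return sd
    r=least_squares(f,[*c0,t0],loss='soft_l1',f_scale=.003)
    return r.x,np.median(np.abs(r.fun)),len(P)
E
python3 - <<'E'
from h import *
for n in("top","side"):
    d=dict(np.load(f"pics/{n}0.npz")); W=cloud(d)
    P=rects(d,(.527,.201),.131,.142)
    print(n,"lower",rectfit(P,t0=-1.2,c0=(.527,.201)),P[:,2].mean())
    P=rects(d,(.563,-.224),.085,.096); print(n,"upper",rectfit(P,t0=.6,c0=(.563,-.224)),P[:,2].mean())
    P=rects(d,(.563,-.224),.108,.13,.1); print(n,"bar",cv2.minAreaRect((P[:,:2]*1000).astype(np.float32)),P[:,2].mean(),np.median(P[:,:2],0))
    # wheel disk
    m=(abs(W[...,2]-.045)<.004)&(np.hypot(W[...,0]-.527,W[...,1]-.203)<.16)
    P=W[m]; print(n,"wheel",cv2.minEnclosingCircle((P[:,:2]*1000).astype(np.float32)),len(P))
    P=rects(d,(.64,.055),.183,.2,.06); print(n,"jar",cv2.minEnclosingCircle((P[:,:2]*1000).astype(np.float32)),len(P))
    P=rects(d,(.495,-.1),.093,.104,.06); print(n,"pot",cv2.minEnclosingCircle((P[:,:2]*1000).astype(np.float32)),len(P))
    P=rects(d,(.495,-.1),.11,.25,.09); print(n,"brush",P.min(0),P.max(0),len(P))
    P=rects(d,(.42,.343),.04,.056,.07); print(n,"block",cv2.minAreaRect((P[:,:2]*1000).astype(np.float32)))
    # red pixels near wheel
    h=cv2.cvtColor(d["img"],cv2.COLOR_RGB2HSV); red=((h[...,0]<6)|(h[...,0]>174))&(h[...,1]>150)&(h[...,2]>60)
    red&=np.hypot(W[...,0]-.527,W[...,1]-.203)<.2
    k,l,st,ce=cv2.connectedComponentsWithStats(red.astype(np.uint8))
    for i in range(1,k):
        if st[i,4]>5: print("red",ce[i].round(),st[i,4],np.median(W[l==i],0).round(3))
E
```

```text
top lower (array([ 0.52482209,  0.20293813, -1.09507048]), np.float64(0.0011822131040255049), 702) 0.13422366121386875
top upper (array([ 0.55625952, -0.22238006,  0.56571437]), np.float64(0.0013637996548668263), 730) 0.08901332691970117
top bar ((556.7435302734375, -223.36578369140625), (14.178964614868164, 134.9849853515625), 32.15721130371094) 0.11883125058749826 [ 0.55545593 -0.22195818]
top wheel ((519.6243896484375, 199.2044677734375), 158.98899841308594) 5126
top jar ((638.6848754882812, 60.51080322265625), 31.912477493286133) 801
top pot ((496.96630859375, -99.95315551757812), 35.83625411987305) 199
top brush [ 0.46927734 -0.18316852  0.11001335] [ 0.53603931 -0.07275421  0.20359382] 257
top block ((435.21673583984375, 330.9304504394531), (76.98442840576172, 101.0025863647461), 61.91426086425781)
red [268. 255.] 17 [0.524 0.063 0.051]
red [151. 278.] 22 [0.468 0.315 0.046]
side lower (array([ 0.52698184,  0.20439223, -1.09740519]), np.float64(0.0011305099967445775), 1210) 0.135053772989095
side upper (array([ 0.5587328 , -0.22060526,  0.56762872]), np.float64(0.0019277143754854037), 764) 0.08926359732125093
side bar ((560.6614990234375, -223.74607849121094), (14.422281265258789, 136.12033081054688), 32.50444412231445) 0.1191687728809824 [ 0.56763955 -0.23102515]
side wheel ((518.8890991210938, 221.23851013183594), 140.20266723632812) 6466
side jar ((641.3883056640625, 60.9873046875), 32.40642547607422) 618
side pot ((499.4909973144531, -99.02522277832031), 37.882896423339844) 292
side brush [ 0.47157179 -0.17358728  0.11002806] [ 0.52015071 -0.06998958  0.20293259] 401
side block ((430.05767822265625, 330.3887939453125), (80.42976379394531, 106.70172119140625), 40.094608306884766)
red [294. 405.] 98 [0.472 0.31  0.047]
```

```bash
cat > plan.py <<'E'
import numpy as np
from scipy.spatial.transform import Rotation as R
C=np.array([.526,.2037]); JAR=np.array([.640,.0607]); TH0=-1.096; TH1=-1.585+np.pi
def quat(psi):
    x=np.array([0,0,-1.]); y=np.array([np.cos(psi),np.sin(psi),0]); z=np.cross(x,y)
    return R.from_matrix(np.stack([x,y,z],1)).as_quat()
def h(delta,a=.021,b=.0105): return a*abs(np.cos(delta))+b*abs(np.sin(delta))
def pos(th,psi,xf=-.048,gap=0.):
    # finger centre in tote frame; delta = angle between jaw axis and tote y
    y=-.063+h(psi-(th+np.pi/2))+gap
    c,s=np.cos(th),np.sin(th); return C+np.array([c*xf-s*y,s*xf+c*y])
def clear(p,psi,hl=.0965,hw=.039,o=JAR,r=.036):
    d=o-p; u=np.array([np.cos(psi),np.sin(psi)]); q=np.abs([d@u,d@np.array([-u[1],u[0]])])-[hl,hw]
    return np.hypot(*np.maximum(q,0))-r+min(max(q),0)
E
python3 - <<'E'
from plan import *
from cell import solver
for name,f in (("const",lambda t:.61),("rel",lambda t:.61-(1-t)*(TH1-TH0)),("half",lambda t:.61-(1-t)*.5*(TH1-TH0)),("c.4",lambda t:.4)):
  for off in (0,np.pi,-np.pi):
    cl=[];js=[];w=[]
    for t in np.linspace(0,1,15):
        th=TH0+t*(TH1-TH0);psi=f(t)+off;p=pos(th,psi);cl.append(clear(p,psi));w.append(clear(p,psi,.039,.0965))
        j=solver.inverse_kinematics([*p,.137],quat(psi)); js.append(None if j is None else j)
    print(name,off,np.round(cl,3).min(),np.round(w,3).min(),[None if j is None else round(j[5],2) for j in js][::3],[None if j is None else round(j[3],2) for j in js][::5])
E
```

```text
const 0 0.045 -0.013 [np.float64(2.92), np.float64(2.97), None, None, None] [np.float64(0.0), np.float64(0.0), None]
const 3.141592653589793 0.045 -0.013 [np.float64(-0.22), np.float64(-0.18), np.float64(-0.1), np.float64(-0.01), np.float64(0.01)] [np.float64(0.0), np.float64(0.0), np.float64(0.0)]
const -3.141592653589793 0.045 -0.013 [np.float64(-0.22), np.float64(-0.18), np.float64(-0.1), np.float64(-0.01), np.float64(0.01)] [np.float64(0.0), np.float64(0.0), np.float64(0.0)]
rel 0 0.005 -0.017 [np.float64(0.27), np.float64(0.88), np.float64(1.52), np.float64(2.16), np.float64(2.77)] [np.float64(0.0), np.float64(0.0), np.float64(0.0)]
rel 3.141592653589793 0.005 -0.017 [np.float64(-2.87), np.float64(-2.26), np.float64(-1.62), np.float64(-0.98), np.float64(-0.38)] [np.float64(0.0), np.float64(0.0), np.float64(0.0)]
rel -3.141592653589793 0.005 -0.017 [np.float64(-2.87), np.float64(-2.26), np.float64(-1.62), np.float64(-0.98), np.float64(-0.38)] [np.float64(-0.0), np.float64(0.0), np.float64(0.0)]
half 0 0.024 -0.015 [np.float64(1.59), np.float64(1.93), np.float64(2.29), np.float64(
[... 268 characters left out ...]
141592653589793 0.024 -0.015 [np.float64(-1.55), np.float64(-1.21), np.float64(-0.85), np.float64(-0.5), np.float64(-0.18)] [np.float64(0.0), np.float64(0.0), np.float64(0.0)]
c.4 0 0.038 -0.018 [np.float64(2.71), np.float64(2.76), np.float64(2.84), np.float64(2.91), np.float64(2.94)] [np.float64(0.0), np.float64(0.0), np.float64(0.0)]
c.4 3.141592653589793 0.038 -0.018 [np.float64(-0.43), np.float64(-0.39), np.float64(-0.3), np.float64(-0.23), np.float64(-0.2)] [np.float64(0.0), np.float64(0.0), np.float64(0.0)]
c.4 -3.141592653589793 0.038 -0.018 [np.float64(-0.43), np.float64(-0.39), np.float64(-0.3), np.float64(-0.23), np.float64(-0.2)] [np.float64(0.0), np.float64(0.0), np.float64(0.0)]
```

```bash
python3 - <<'E'
from plan import *
from h import *
from cell import *
psi=.61+np.pi
p=bot_p=get_obs()["tool_pos"]
bot.movel([p[0],p[1],.36],speed=.3)
command_gripper(0,20)
q=pos(TH0,psi,gap=.02)
bot.move_ptp([*q,.36],quat(psi))
for n in("top","side"):
    d=viewer.get_image(n); cv2.imwrite(f"pics/{n}1.png",d["img"][:,:,::-1]); np.savez(f"pics/{n}1.npz",**d)
    W=cloud(d); m=(np.hypot(W[...,0]-q[0],W[...,1]-q[1])<.15)&(W[...,2]>.335)&(W[...,2]<.6)
    P=W[m]; print(cv2.minAreaRect((P[:,:2]*1000).astype(np.float32)),len(P),P[:,2].min(),P[:,2].max())
o=get_obs();print(o["clock"],o["tool_pos"],q,o["joint_pos"].round(2),o["gripper_width"],o["contact_force"])
E
```

```text
((486.40972900390625, 232.57278442382812), (194.46487426757812, 84.63060760498047), 33.26488494873047) 5016 0.3947145034068281 0.5999504319861115
((483.84442138671875, 239.82740783691406), (192.85855102539062, 88.41532135009766), 35.107906341552734) 19643 0.3350676740348509 0.595460827797657
6.2 [0.4858497  0.23646039 0.35997159] [0.48557827 0.23689247] [ 0.82  0.08 -0.1   0.   -1.39 -0.21] 0.00038895947333656577 [0.16244841 0.04987926 0.43043776]
```

View pics/side1.png

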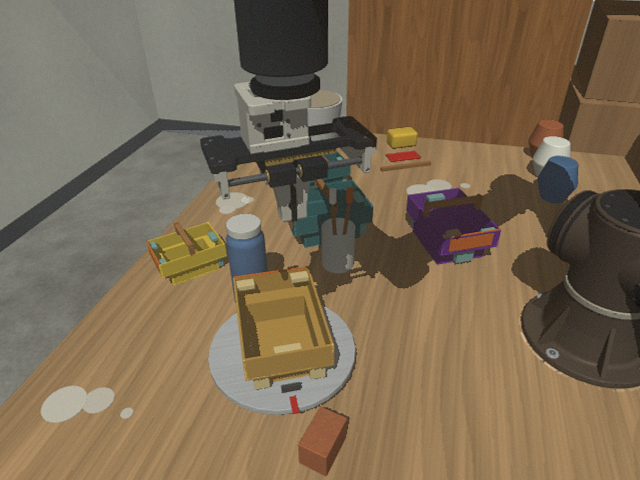

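View pics/top1.png

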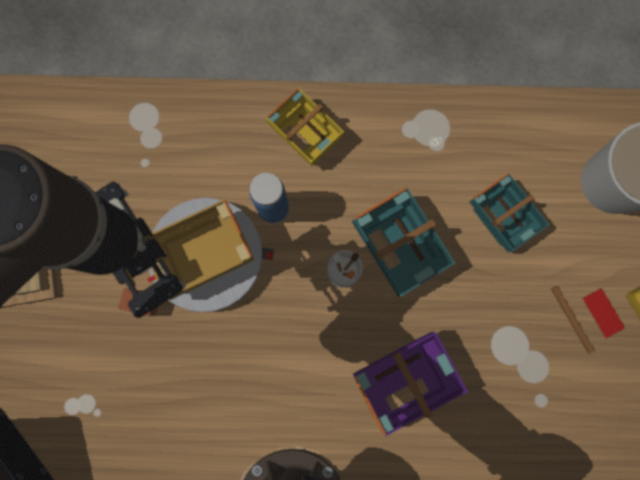

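The side view shows the gripper, with its long axis as planned, above the tote; the jar (245,250), block (323,440) and pot are untouched. Now descend into the tote and push.

```bash
python3 - <<'E'
from plan import *
from cell import *
psi=.61+np.pi;Q=quat(psi)
q=pos(TH0,psi,gap=.02)
print(bot.movel([*q,.137],ori=Q,speed=.25,max_force=12))
if abs(get_obs()["tool_pos"][2]-.137)>.003: raise SystemExit("blocked")
hit=False
for th in np.r_[np.linspace(TH0,TH1-.1,11),np.linspace(TH1-.05,TH1+.25,7)]:
    hit=bot.movel([*pos(th,psi),.137],ori=Q,speed=.12 if th<TH1-.09 else .05,max_force=15)
    o=get_obs();print(round(th,2),hit,o["clock"].__round__(2),o["tool_pos"].round(4),o["contact_force"].round(1))
    if hit and th>TH1-.15: break
    if hit: raise SystemExit
E
```

```text
False
-1.1 False 7.56 [0.4681 0.2281 0.1385] [0.1 0.2 0.4]
-0.84 False 7.84 [0.4646 0.2126 0.138 ] [ 2.2 -0.9  1.8]
-0.59 False 8.12 [0.4671 0.1988 0.1385] [8.2 0.8 1.6]
-0.33 False 8.4 [0.4725 0.1848 0.1393] [11.4  3.9 -0. ]
-0.07 False 8.69 [0.4815 0.1707 0.14  ] [14.4  9.7 -0.7]
0.18 True 8.9 [0.492  0.1613 0.14  ] [-0.1 -0.4 -1.2]
```

```bash
python3 - <<'E'
from plan import *
from h import *
from cell import *
for n in("top","side"):
    d=viewer.get_image(n); cv2.imwrite(f"pics/{n}2.png",d["img"][:,:,::-1]); np.savez(f"pics/{n}2.npz",**d)
    P=rects(d,C,.131,.142); print(len(P))
    for t0 in (-.3,0.3,-.8): print(n,rectfit(P,t0=t0,c0=C))
o=get_obs();print(o["clock"].__round__(2),o["tool_pos"].round(4),o["contact_force"].round(1))
for th in (-.07,.18):print(pos(th,.61+np.pi))
E
```

```text
396
top (array([0.52472096, 0.20309214, 0.01372209]), np.float64(0.0011236282776304549), 396)
top (array([0.52472096, 0.20309214, 0.01372209]), np.float64(0.0011236282823217994), 396)
top (array([0.52472096, 0.20309214, 0.01372214]), np.float64(0.0011236262855375545), 396)
1256
side (array([0.52661144, 0.20496917, 0.00777118]), np.float64(0.0012449596367794802), 1256)
side (array([0.52661144, 0.20496917, 0.00777107]), np.float64(0.0012449620442650522), 1256)
side (array([0.52661144, 0.20496917, 0.00777095]), np.float64(0.0012449649458790499), 1256)
9.0 [0.4905 0.1613 0.1396] [-0.4  0.5 -0.8]
[0.47520577 0.16552838]
[0.48677841 0.15112722]
```

View pics/side2.png

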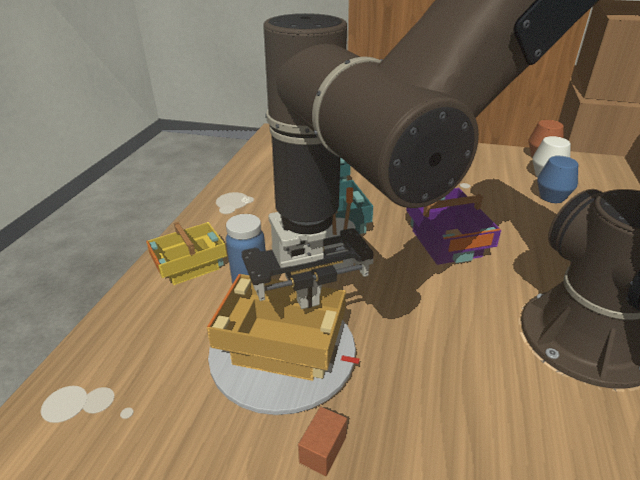

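View pics/top2.png

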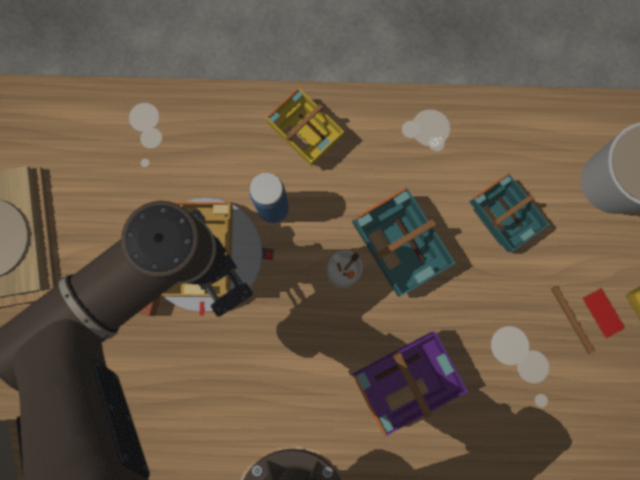

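The side view shows the tote at about 0 rad (fit 0.01) and the pointer at (350,359). The finger corner had run up against the ledge on the end wall (at x = -73 mm), which is where the sideways force came from. I'll go on with the finger closer to mid-length.

```bash
python3 - <<'E'
from plan import *
from cell import *
psi=.61+np.pi;Q=quat(psi); xf=-.038
for th in np.r_[np.linspace(.05,TH1-.1,7),np.linspace(TH1-.03,TH1+.4,9)]:
    p=pos(th,psi,xf); print(round(clear(p,psi),3),end=' ')
    hit=bot.movel([*p,.137],ori=Q,speed=.12 if th<TH1-.09 else .06,max_force=14)
    o=get_obs();F=o["contact_force"];print(round(th,2),hit,o["clock"].__round__(2),(o["tool_pos"][:2]-p).round(4),F.round(1))
    if hit: break
E
```

```text
0.091 0.05 False 9.25 [-0.0002  0.0001] [-0.  -0.1 -0.9]
0.076 0.28 False 9.53 [0. 0.] [ 0.6 -0.4 -0.6]
0.061 0.52 False 9.82 [-0.0003 -0.0002] [-0.3  0.3  0.3]
0.053 0.75 False 10.09 [-0.0004 -0.0001] [ 0.1 -0.4  0.1]
0.051 0.99 False 10.34 [-0.0006  0.0004] [ 0.1  4.2 -1.8]
0.051 1.22 False 10.59 [-0.0014  0.001 ] [-4.6  9.1 -2.2]
0.052 1.46 False 10.84 [-0.0028  0.0012] [-10.4  11.7  -0.3]
0.053 1.53 False 11.09 [-0.004   0.0003] [-14.    9.3   2.6]
0.054 1.58 False 11.34 [-0.0045  0.    ] [-16.1   7.8   5.2]
0.054 1.63 False 11.59 [-0.0049 -0.0002] [-17.    7.1   5.4]
0.055 1.69 False 11.84 [-0.0053 -0.0002] [-19.7   8.1   6.3]
0.056 1.74 False 12.09 [-0.0056 -0.0003] [-21.3   7.6   7.9]
0.057 1.8 False 12.34 [-0.006  -0.0005] [-22.8   8.7  10.1]
0.059 1.85 False 12.59 [-0.0065 -0.0007] [-24.3   8.4  11.2]
0.06 1.9 False 12.84 [-0.0069 -0.0008] [-25.6   7.9  12.1]
0.062 1.96 False 13.09 [-0.0081 -0.0031] [-29.7  -0.   16.3]
```

```bash
cat > look.py <<'E'
from plan import *
from h import *
from cell import *
import sys
k=sys.argv[1]; t0=float(sys.argv[2])
for n in("top","side"):
    d=viewer.get_image(n); cv2.imwrite(f"pics/{n}{k}.png",d["img"][:,:,::-1]); np.savez(f"pics/{n}{k}.npz",**d)
    P=rects(d,C,.131,.142); r=rectfit(P,t0=t0,c0=C)
    p=get_obs()["tool_pos"][:2]-C; c,s=np.cos(r[0][2]),np.sin(r[0][2])
    print(n,r,"finger in tote",(c*p[0]+s*p[1]).round(4),(-s*p[0]+c*p[1]).round(4))
o=get_obs();print(o["clock"].__round__(2),o["tool_pos"].round(4),o["contact_force"].round(1))
E
python3 look.py 3 1.5
```

```text
top (array([0.52496771, 0.20285904, 1.43997795]), np.float64(0.001150236923518344), 486) finger in tote -0.0173 -0.0461
side (array([0.52601626, 0.2046863 , 1.43402733]), np.float64(0.001160142616031798), 1255) finger in tote -0.017 -0.0462
13.19 [0.5694 0.1805 0.1356] [-28.7  -0.2  16.1]
```

View pics/side3.png

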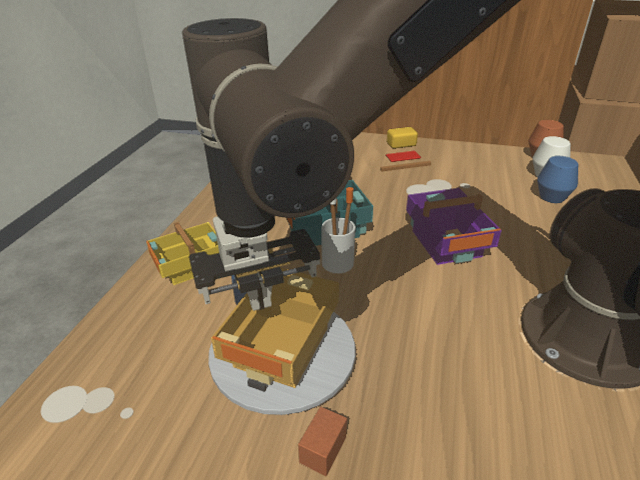

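View pics/top3.png

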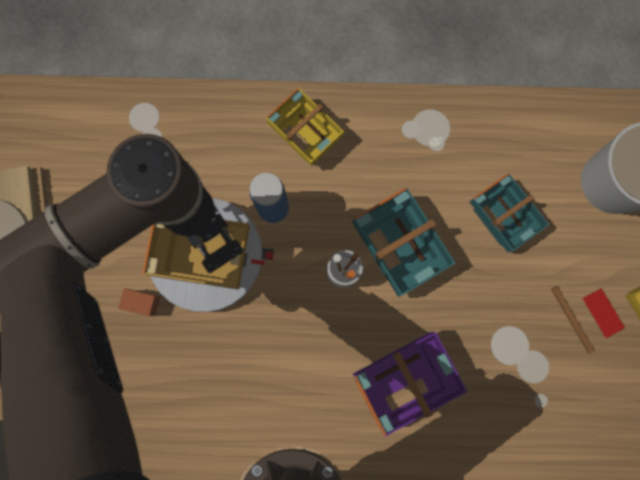

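The tote is at 1.44 rad and the pointer at (257,262) is nearly at the post (268,254), but the finger slid towards mid-tote, so it has too little lever. I'll back off, go back out to x = -46 mm and push straight on.

```bash
python3 - <<'E'
from plan import *
from cell import *
psi=.61+np.pi;Q=quat(psi); xf=-.046
p=get_obs()["tool_pos"][:2]
def st(m,hit=None):
    o=get_obs();print(m,hit,o["clock"].__round__(2),o["tool_pos"].round(4),o["contact_force"].round(1))
bot.movel([*pos(1.437,psi,-.017,.012),.137],ori=Q,speed=.1);st("off")
bot.movel([*pos(1.437,psi,xf,.012),.137],ori=Q,speed=.1);st("out")
a=pos(1.437,psi,xf); n=np.array([np.sin(1.5),-np.cos(1.5)])
for k in (0,.004,.007,.010,.013,.016,.019):
    print(round(clear(a+n*k,psi),3),end=' ')
    hit=bot.movel([*(a+n*k),.137],ori=Q,speed=.04,max_force=18);st(k,hit)
    if hit or np.linalg.norm(get_obs()["contact_force"])>22: break
E
python3 look.py 4 1.5
```

```text
off None 13.6 [0.5521 0.1831 0.1375] [ 0.4 -0.3  0.3]
out None 14.04 [0.5482 0.1534 0.1371] [ 0.  -0.3 -0.4]
0.046 0 False 14.49 [0.5601 0.1528 0.1367] [-0.2  0.9 -0.5]
0.044 0.004 False 14.74 [0.564  0.1524 0.1369] [-1.3 -0.2 -0.5]
0.042 0.007 False 14.99 [0.565  0.1521 0.1366] [-8.5  2.2  4.3]
0.04 0.01 False 15.24 [0.5655 0.152  0.1365] [-21.8   6.5  12.8]
top (array([0.5249427 , 0.20284612, 1.43977773]), np.float64(0.0011311999717451143), 353) finger in tote -0.0461 -0.0459
side (array([0.52601549, 0.20458054, 1.42959909]), np.float64(0.0011783652295331987), 1334) finger in tote -0.0457 -0.0464
15.34 [0.5655 0.152  0.1365] [-20.1   6.3  11.9]
```

```bash
python3 - <<'E'
from h import *
d=dict(np.load("pics/top4.npz"));s=dict(np.load("pics/side4.npz"));d1=dict(np.load("pics/top0.npz"))
a=d["img"][170:320,125:295,::-1];b=d1["img"][170:320,125:295,::-1]
c=s["img"][200:420,180:380,::-1]
cv2.imwrite("pics/z4.png",np.hstack([cv2.resize(x,(400,int(400*x.shape[0]/x.shape[1])),interpolation=cv2.INTER_CUBIC)[:350] for x in (a,b)]))
cv2.imwrite("pics/z4s.png",cv2.resize(c,None,fx=2.7,fy=2.7,interpolation=cv2.INTER_CUBIC))
for n,dd in (("top",d),("side",s)):
    W=cloud(dd)
    h=cv2.cvtColor(dd["img"],cv2.COLOR_RGB2HSV); red=((h[...,0]<6)|(h[...,0]>174))&(h[...,1]>150)&(h[...,2]>50)
    red&=np.hypot(W[...,0]-.527,W[...,1]-.203)<.2
    k,l,st,ce=cv2.connectedComponentsWithStats(red.astype(np.uint8))
    for i in range(1,k):
        if st[i,4]>5: print(n,"red",ce[i].round(),st[i,4],np.median(W[l==i],0).round(3),W[l==i].min(0).round(3),W[l==i].max(0).round(3))
E
```

```text
top red [269. 255.] 32 [0.524 0.061 0.049] [0.519 0.057 0.024] [0.53  0.068 0.056]
top red [258. 262.] 29 [0.509 0.083 0.045] [0.505 0.074 0.041] [0.513 0.097 0.049]
```

View pics/z4.png

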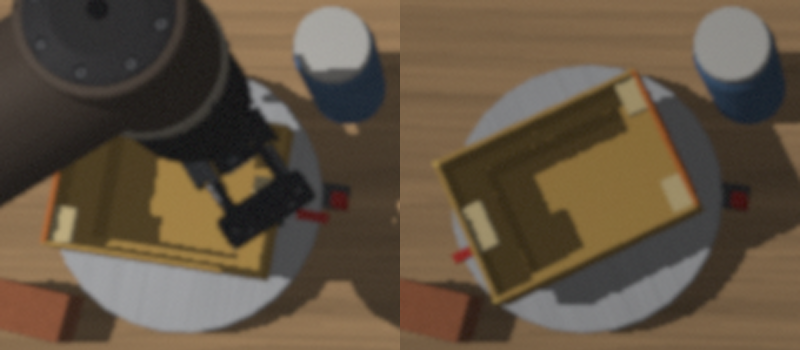

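View pics/z4s.png

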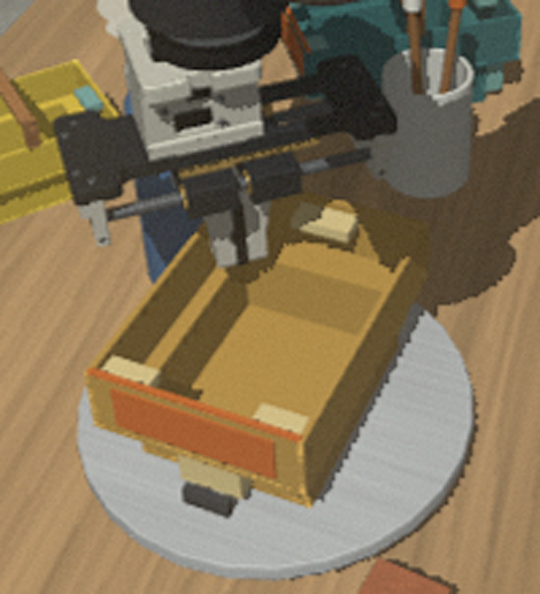

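The tote is held at 1.435 rad and the pointer is still about 7° short of the post, although I pushed with 20 N. Before pushing harder I'll read the moment, then push at the diagonally opposite inner wall, far from the jar, and watch.

```bash
python3 - <<'E'
from plan import *
from cell import *
psi=.61+np.pi;Q=quat(psi)
def st(m,hit=None):
    o=get_obs();print(m,hit,o["clock"].__round__(2),o["tool_pos"].round(4),o["contact_force"].round(1),o["moment"].round(2))
st("now")
a=pos(1.437,psi,-.046,.012); bot.movel([*a,.137],ori=Q,speed=.1);st("off")
bot.movel([*a,.18],ori=Q,speed=.25)
m=lambda g:2*C-pos(1.437,psi,-.044,g)
bot.movel([*m(.012),.18],ori=Q,speed=.25)
bot.movel([*m(.012),.137],ori=Q,speed=.25,max_force=12);st("in")
for g in (.002,-.002,-.005,-.008,-.011,-.014):
    hit=bot.movel([*m(g),.137],ori=Q,speed=.05,max_force=18);st(g,hit)
    if hit or np.linalg.norm(get_obs()["contact_force"])>20: break
E
python3 look.py 5 1.5
```

```text
now None 15.34 [0.5655 0.152  0.1365] [-20.1   6.3  11.9] [2.21 7.28 0.17]
off None 15.71 [0.5484 0.1546 0.1374] [ 0.5  0.  -0.1] [-0.    0.06  0.01]
in None 16.88 [0.5024 0.2496 0.1314] [ 0.4 -0.6 -1.1] [-0.02  0.12 -0.01]
0.002 False 17.23 [0.4939 0.2528 0.1379] [-0.1 -0.  -0.3] [-0.01  0.1  -0.01]
-0.002 False 17.48 [0.4898 0.2532 0.1373] [-0.1  0.3  0.1] [ 0.03  0.06 -0.03]
-0.005 False 17.73 [0.4889 0.2535 0.1375] [11.2 -2.9 -4.2] [-1.17 -3.86  0.09]
-0.008 False 17.98 [0.4883 0.2537 0.1377] [ 25.1  -7.  -11.4] [-2.89 -9.08  0.15]
top (array([0.52476789, 0.2034065 , 1.4419399 ]), np.float64(0.0011476200180392249), 436) finger in tote 0.0447 0.0438
side (array([0.52837191, 0.20427948, 1.43782413]), np.float64(0.0015823962196198013), 820) finger in tote 0.0446 0.044
18.08 [0.4883 0.2537 0.1377] [ 24.4  -7.4 -11.1]
```

View pics/top5.png

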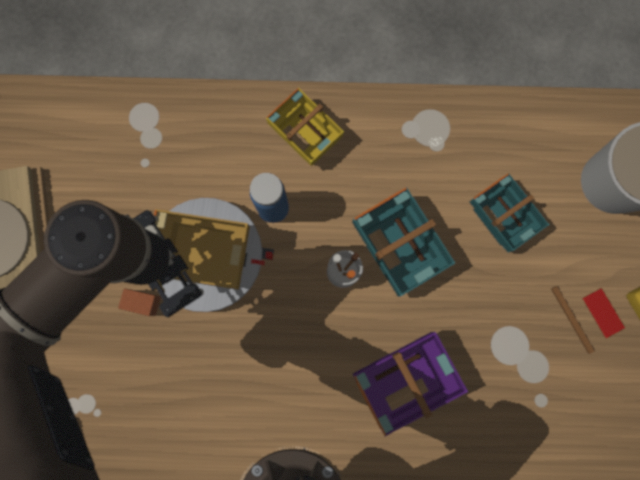

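View pics/side5.png

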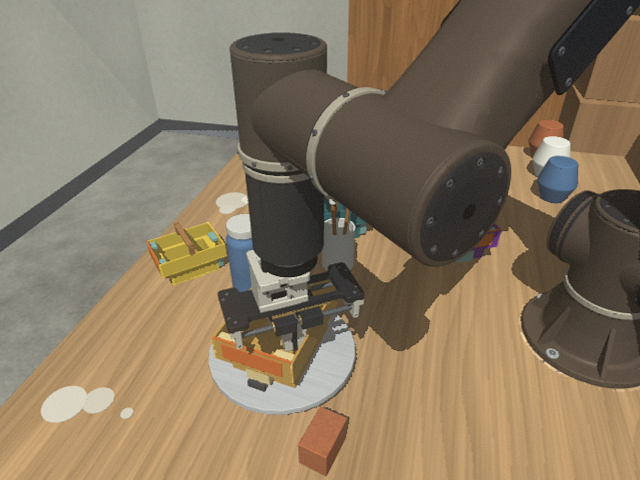

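```bash
python3 - <<'E'
from h import *
d=dict(np.load("pics/top5.npz"))
a=d["img"][240:275,235:285,::-1]
cv2.imwrite("pics/z5.png",cv2.resize(a,None,fx=14,fy=14,interpolation=cv2.INTER_NEAREST))
W=cloud(d)
for v in range(246,268): print(v,' '.join(f"{W[v,u,2]*1000:4.0f}" for u in range(248,278)))
E
```

```text
246   43   42   42   41   44   40   46   44   43   43   47   42   43    1   -4   -1   -1   -5   -1   -1   -2   -1   -1   -2    3    4    2   -5   -2   -4
247   46   43   44   45   41   41   44   45   43   44   48   48   44   33   19   -2   -5   -1   -2   -5   -0   -2    1   -0    0   -2   -2    1   -5    1
248   47   44   42   46   44   43   45   46   41   45   44   41   45   45   13    9    9    9    9   14    9   -1    3    1    1   -4   -3   -3   -3    6
249   43   44   40   45   45   49   43   43   42   41   44   42   45   41   14    9   14   14   12   10    8    8   10   10   11   11    0    1    5   -4
250   45   46   43   47   44   44   46   44   44   44   51   48   43   46    8   12    7   13    8   15    9   15   12    6   10   13   -3   -0   -4   -2
251   43   44   44   40   42   45   50   41   42   46   45   42   42   46   12   12    9    9   49   13   14    9    8    7    9    6   -1    1    0    0
252   46   41   40   48   38   45   47   45   44   39   49   43   42   45    7   12   10   11   53   50   48   49   51   50   12    1   -6   -2   -2    2
253   44   42   41   4
[... 1587 characters left out ...]
  46   44   43   47    1   -1   -5   -6   -3   -4    0   -3    1    0    0   -4    4
264   44   43   42   47   46   47   44   48   39   42   46   48   48   43   46   43   -3    1   -0   -2    2    2   -0    0   -5   -0   -2   -2   -6    3
265   41   45   41   41   45   45   43   48   42   45   44   46   41    3   -1   -1    4   -1   -5    3    2    2   -2   -2    5   -2    2    2   -4   -2
266   42   47   45   51   44   44   40   47   45   48   42   45   -2    2    3    3   -6   -4    2   -2   -8   -2   -4   -1   -1    1    3   -3   -0   -0
267   46   46   45   42   47   39   46   43   45   43   46   47   -0   -2   -1   -3   -4   -0   -2   -4   -5   -1   -3   -5    1   -1   -3   -3    2   -3
```

View pics/z5.png

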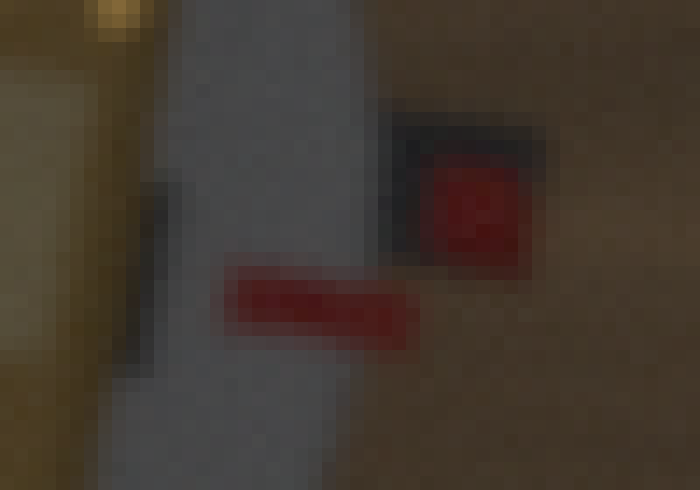

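Two pushes at opposite places, each about 1 N m against the 0.3 N m needed, both stop at 1.437 rad. In the crop the pointer (258,262) is just beside the post (269,255), slightly short of it. To tell whether this is the true end stop, I'll measure the orientation of the square post and its bracket, because their sides give the stand's axes.

```bash
python3 - <<'E'
from h import *
ims=[np.load(f"pics/top{k}.npz") for k in (0,2,3,4,5)]
g=np.mean([i["img"].astype(float) for i in ims[:1]],0)
# red post mask tilt via moments/edges : bracket darkness edge rows per column
for k in (0,5):
    im=np.load(f"pics/top{k}.npz")["img"].astype(float); G=im.sum(2)
    print(k); print(G[243:264,258:278].astype(int))
z=np.mean([cloud(dict(i))[...,2] for i in ims],0)
# sub-pixel from mean depth: bracket top edge (0->10mm) per column; 
print((z[245:262,259:277]*1000).round().astype(int))
E
```

```text
0
[[196 188 175 157 144 141 134 142 144 139 144 135 138 137 135 137 135 143
  135 132]
 [193 192 176 160 147 140 134 141 142 133 140 139 140 137 135 127 139 136
  144 133]
 [189 188 174 160 149 137 136 137 139 139 139 142 136 138 129 134 132 133
  137 140]
 [199 194 177 154 139 139 132 137 140 135 141 141 139 137 135 137 133 135
  140 138]
 [194 190 179 155 134 116 124 126 133 122 123 135 136 137 134 137 142 136
  138 135]
 [196 188 183 148 113 100 103 112 110 111 115 123 115 125 128 130 139 146
  135 148]
 [194 194 176 145 110  90  93  92  85  85  91  90 103 104 102 118 133 140
  143 149]
 [197 195 183 149 122  94  87  92  83  88  84  82  94  93  90 103 130 138
  138 143]
 [192 192 185 160 131  93  86  80  89  94  95  94  94  92  96 105 131 141
  146 142]
 [193 191 184 164 122  96  89  87  97 106 105  95 105  95 101 112 134 149
  150 155]
 [189 192 188 166 125 107  83  98  99 105  99 109 105 104 105 122 136 148
  151 157]
 [195 193 186 169 128  92  93  89  97 102  95 103  97  99 115 119 147 158
  153 154]
 [197 191 185 164 121 101  82 104 100 108 107  96 107  95 112 133 151 159
  15
[... 8484 characters left out ...]
       -1                    0                    0
                     0                    1                   -1
                    -3                    1                    0
                    -2                   -1                    0]
 [                  46                   45                   30
                    28                   28                   27
                    -2                   -2                   -3
                     0                   -1                   -4
                    -1                   -1                   -1
  -9223372036854775808                    0                   -2]]<stdin>:10: RuntimeWarning: invalid value encountered in cast
```

The bracket and post sides tilt about 7° in the image, so the stand's x axis is at about -96°. That matches the stop at 1.437 - π = -97.7°. The post is set sideways so the pointer meets its flank: the wheel is at its hard stop. 

Next I'll touch the ochre tote's end walls gently to refine its centre along x, where the fit has only about ±2 mm of play.

```bash
python3 - <<'E'
from plan import *
from cell import *
th=1.437;X=np.array([np.cos(th),np.sin(th)]);Y=np.array([-X[1],X[0]])
def st(m,hit=None):
    o=get_obs();p=o["tool_pos"][:2]-C;print(m,hit,o["clock"].__round__(2),"tote xy",(p@X).round(4),(p@Y).round(4),o["contact_force"].round(1))
    return o
p=get_obs()["tool_pos"]
Q0=quat(.61+np.pi)
bot.movel([*(C+.044*X+.03*Y),.137],ori=Q0,speed=.15)
Q=quat(th+np.pi)
bot.movel([*(C+.045*X),.137],ori=Q,speed=.08);st("a")
hit=bot.movel([*(C+.075*X),.137],ori=Q,speed=.03,max_force=4);st("+x",hit)
bot.movel([*(C+.05*X),.137],ori=Q,speed=.15)
bot.movel([*(C-.04*X+.044*Y),.137],ori=Q,speed=.2);st("b")
hit=bot.movel([*(C-.075*X+.044*Y),.137],ori=Q,speed=.03,max_force=4);st("-x",hit)
bot.movel([*(C-.04*X+.03*Y),.137],ori=Q,speed=.15)
bot.movel([*(C-.04*X+.03*Y),.22],ori=Q,speed=.25)
for ps in(.5645,.5645+np.pi):
    j=solver.inverse_kinematics([.558,-.2225,.16],quat(ps)); k=solver.inverse_kinematics([*C,.26],quat(ps-1.705-.5645)); k2=solver.inverse_kinematics([*C,.38],quat(ps-1.705-.5645)); j2=solver.inverse_kinematics([.558,-.2225,.38],quat(ps))
    for q in (j,j2,k,k2): print(None if q is None else np.round(q,2))
E
python3 look.py 6 1.437
```

```text
a None 19.33 tote xy 0.045 0.0004 [-0.3  0.8 -0.5]
+x True 20.28 tote xy 0.0739 0.0003 [0.9 0.1 1.1]
b None 21.24 tote xy -0.0395 0.0436 [ 0.6  0.  -0.3]
-x False 22.56 tote xy -0.0746 0.0439 [-1.   3.1  0.2]
[-0.05  0.31 -0.28  0.   -0.98 -2.52]
[-0.05  0.18  0.06  0.   -1.45 -2.52]
[ 0.72  0.17 -0.22  0.   -1.18  0.72]
[ 0.72  0.12 -0.02  0.   -1.43  0.72]
[-0.05  0.31 -0.28  0.   -0.98  0.62]
[-0.05  0.18  0.06  0.   -1.45  0.62]
[ 0.72  0.17 -0.22  0.   -1.18 -2.42]
[ 0.72  0.12 -0.02  0.   -1.43 -2.42]
top (array([0.52457195, 0.20334157, 1.44200161]), np.float64(0.00110361880594316), 223) finger in tote -0.0405 0.0308
side (array([0.5268071 , 0.20463156, 1.44127603]), np.float64(0.0011353178224043636), 1307) finger in tote -0.0406 0.0309
23.54 [0.4901 0.1674 0.2192] [ 0.1  0.7 -0.5]
```

The end walls were touched at +73.9 and -74.6 mm, so the centre estimate is within 0.5 mm along x. Both fits give 1.44 rad after release, so the wheel stays put. Next, pick up the teal tote.

```bash
python3 - <<'E'
from plan import *
from h import *
from cell import *
B=np.array([.558,-.2225]);TU=.5645;ps=TU+np.pi;Q=quat(ps)
for n in ("top","side"):
    d=dict(np.load(f"pics/{n}6.npz"));P=rects(d,(.497,-.1),.15,.25,.09)
    if len(P): print(n,P.min(0).round(3),P.max(0).round(3),"brush clr",min(clear(B,ps,o=q,r=0) for q in P[:,:2]).round(3))
p=get_obs()["tool_pos"]
bot.movel([p[0],p[1],.30],speed=.3)
command_gripper(.088)
j=solver.inverse_kinematics([*B,.32],Q); print(np.round(j,2))
bot.move_j(j)
for n in("top","side"):
    d=viewer.get_image(n); cv2.imwrite(f"pics/{n}7.png",d["img"][:,:,::-1]); np.savez(f"pics/{n}7.npz",**d)
    P=rects(d,B,.085,.096); print(n,"upper",rectfit(P,t0=TU,c0=B))
    P=rects(d,B,.113,.13,.08); print(n,"bar",len(P),cv2.minAreaRect((P[:,:2]*1000).astype(np.float32)) if len(P)>5 else 0)
    P=rects(d,C,.131,.142); print(n,"lower",rectfit(P,t0=1.44,c0=C))
print(get_obs()["clock"],get_obs()["tool_pos"])
E
```

```text
top [ 0.469 -0.122  0.156] [ 0.518 -0.073  0.204] brush clr 0.069
side [ 0.471 -0.113  0.151] [ 0.509 -0.075  0.192] brush clr 0.097
[-0.05  0.2  -0.05  0.   -1.32  0.62]
top upper (array([ 0.55647346, -0.22243127,  0.57061361]), np.float64(0.0013229462608055909), 441)
top bar 339 ((550.3574829101562, -213.13742065429688), (14.07779598236084, 111.92141723632812), 32.206539154052734)
top lower (array([0.52476366, 0.20292543, 1.44094803]), np.float64(0.0012160288171243205), 614)
side upper (array([ 0.55857867, -0.22045993,  0.56483519]), np.float64(0.0018391114672867276), 779)
side bar 166 ((558.7379150390625, -220.70433044433594), (15.086653709411621, 136.01303100585938), 31.882768630981445)
side lower (array([0.52688575, 0.20460713, 1.43990525]), np.float64(0.0011909991862477098), 1375)
26.9667 [ 0.55831093 -0.22131665  0.32008638]
```

View pics/side7.png

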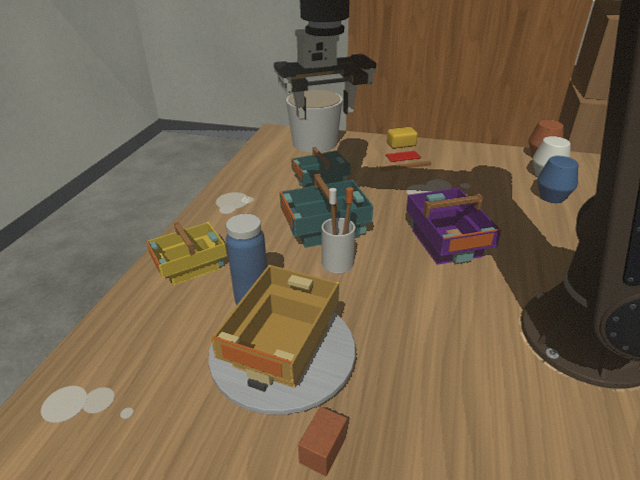

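View pics/top7.png

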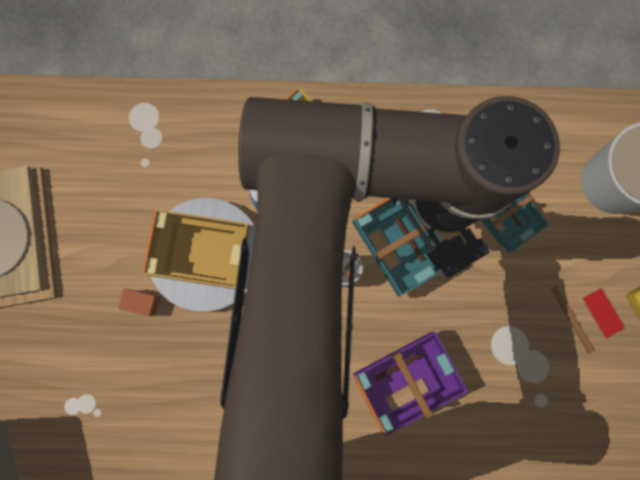

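Side view: the gripper is open above the teal tote (325,205), with jar, pot, block and wheel unchanged. Now the grasp.

```bash
python3 - <<'E'
from plan import *
from h import *
from cell import *
U=np.array([.5577,-.2217]);ps=.567+np.pi;Q=quat(ps)
def st(m,hit=None):
    o=get_obs();print(m,hit,o["clock"].__round__(2),o["tool_pos"].round(4),o["contact_force"].round(1),o["gripper_width"].__round__(4))
bot.movel([*U,.17],ori=Q,speed=.25)
hit=bot.movel([*U,.120],ori=Q,speed=.08,max_force=10);st("down",hit)
command_gripper(0,40);st("grip")
hit=bot.movel([*U,.15],ori=Q,speed=.1);st("lift")
bot.movel([*U,.37],ori=Q,speed=.3);st("up")
d=viewer.get_image("side"); cv2.imwrite("pics/side8.png",d["img"][:,:,::-1])
E
```

```text
down False 28.49 [ 0.558  -0.2218  0.1203] [ 0.1 -0.2 -0.5] 0.0877
grip None 29.64 [ 0.5577 -0.2217  0.12  ] [ 0.5  0.4 -0. ] 0.0136
lift None 30.09 [ 0.5575 -0.2215  0.1499] [-0.4  0.7 -4. ] 0.0138
up None 30.98 [ 0.557  -0.2213  0.3675] [-0.4  0.8 -4.5] 0.0134
```

View pics/side8.png

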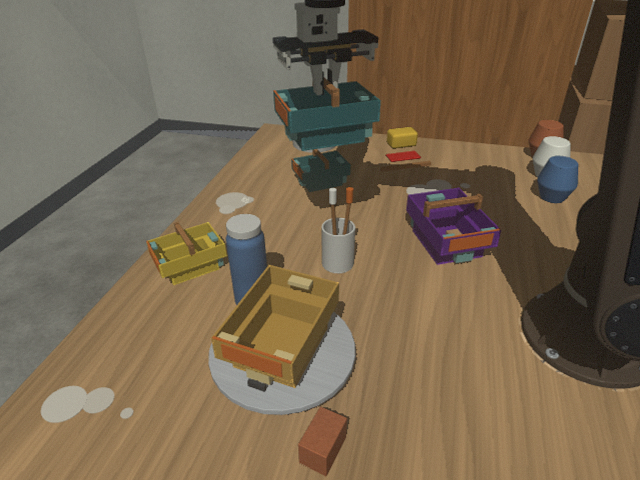

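```bash
python3 - <<'E'
from plan import *
from h import *
from cell import *
L=np.array([.527,.2035]);th=1.440
Q=quat(th)
def st(m,hit=None):
    o=get_obs();print(m,hit,o["clock"].__round__(2),o["tool_pos"].round(4),o["contact_force"].round(1),o["joint_pos"][5].round(2))
j=solver.inverse_kinematics([*L,.37],Q);print(np.round(j,2))
bot.move_j(j);st("over")
bot.movel([*L,.285],ori=Q,speed=.2);st("low")
for n in("top","side"):
    d=viewer.get_image(n); cv2.imwrite(f"pics/{n}9.png",d["img"][:,:,::-1]); np.savez(f"pics/{n}9.npz",**d)
    P=rects(d,L,.131,.142); print(n,"lower",rectfit(P,t0=th,c0=L) if len(P)>50 else len(P))
    zr=.285-.120+.09
    P=rects(d,L,zr-.005,zr+.006); print(n,"upper",rectfit(P,t0=th,c0=L) if len(P)>50 else len(P),P[:,2].mean())
E
```

```text
[ 0.71  0.12 -0.04  0.   -1.41 -2.42]
over None 33.59 [0.5271 0.2032 0.3699] [-0.5  1.2 -2.3] -2.42
low None 34.17 [0.5277 0.2035 0.286 ] [ 0.7 -0.2 -2.8] -2.42
top lower (array([0.52395404, 0.2033487 , 1.44167091]), np.float64(0.0007711295591541351), 231)
top upper (array([0.52388904, 0.20384957, 1.44047914]), np.float64(0.0014009330434240491), 729) 0.25454033381119834
side lower (array([0.52692074, 0.20444812, 1.44091831]), np.float64(0.0011288115514667407), 906)
side upper (array([0.52551562, 0.20494899, 1.43569956]), np.float64(0.0012340786364512385), 1876) 0.25480595811848494
```

View pics/side9.png

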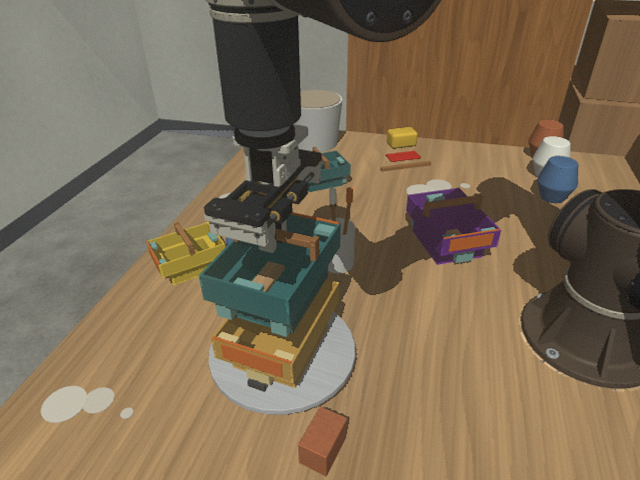

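View pics/top9.png

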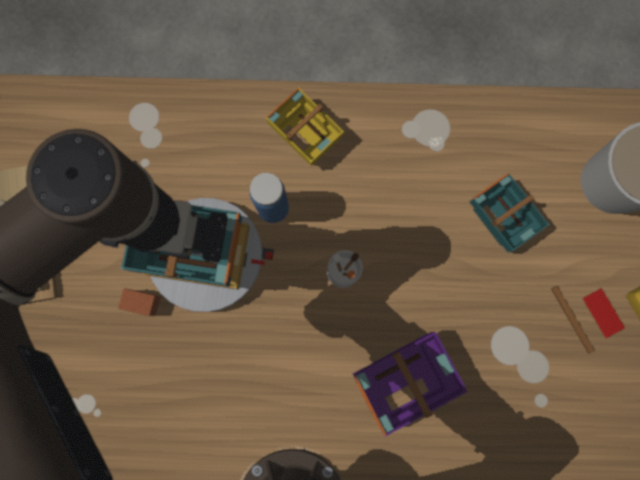

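Side view: the teal tote's orange end faces away at (335,225) and the ochre one's faces us at (250,358), so they are opposite and aligned within about 1 mm. Lowering now.

```bash
python3 - <<'E'
from plan import *
from h import *
from cell import *
L=np.array([.5277,.2031]);th=1.440
Q=quat(th)
def st(m,hit=None):
    o=get_obs();print(m,hit,o["clock"].__round__(2),o["tool_pos"].round(4),o["contact_force"].round(1),o["moment"].round(2))
hit=bot.movel([*L,.250],ori=Q,speed=.05,max_force=6);st("a",hit)
if not hit:
    hit=bot.movel([*L,.236],ori=Q,speed=.015,max_force=5);st("b",hit)
for n in("top","side"):
    d=viewer.get_image(n); cv2.imwrite(f"pics/{n}10.png",d["img"][:,:,::-1]); np.savez(f"pics/{n}10.npz",**d)
    P=rects(d,L,.195,.222); r=rectfit(P,t0=th,c0=L)
    A=np.c_[P[:,:2],np.ones(len(P))]; c=np.linalg.lstsq(A,P[:,2],rcond=None)[0]; print(n,"upper",r,P[:,2].mean(),"tilt",c[:2].round(4))
E
```

```text
a False 35.12 [0.5279 0.2032 0.2502] [ 0.5 -0.2 -2.1] [-0.07 -0.09  0.08]
b True 35.83 [0.5276 0.203  0.2389] [-0.6  0.3  4.7] [ 0.1   0.18 -0.02]
top upper (array([0.52358533, 0.20423199, 1.44346676]), np.float64(0.0021792900502558415), 991) 0.2052532306324586 tilt [-0.0055  0.011 ]
side upper (array([0.52513456, 0.20451175, 1.43757549]), np.float64(0.0010347552301909063), 2557) 0.20486891436229507 tilt [-0.0086 -0.0021]
```

View pics/side10.png

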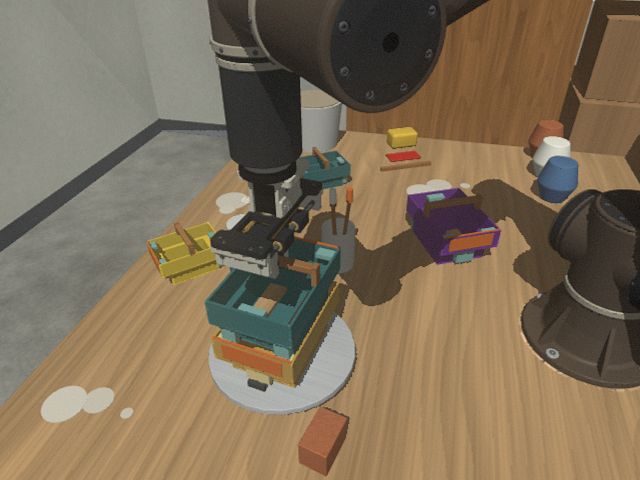

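Contact came at TCP z = 238.9 mm; the stacked height should give 239 mm, and a foot on the rim would give 245 mm. Release, retreat and check.

```bash
python3 - <<'E'
from plan import *
from h import *
from cell import *
L=np.array([.5277,.2031]);th=1.440;Q=quat(th)
p=get_obs()["tool_pos"]
command_gripper(.03);command_gripper(.07)
o=get_obs();print(o["clock"],o["contact_force"].round(1))
p=o["tool_pos"]
bot.movel([p[0],p[1],.30],ori=Q,speed=.15)
bot.movel([p[0],p[1],.40],ori=Q,speed=.3)
j=solver.inverse_kinematics([.45,-.25,.40],Q)
if j is not None: bot.move_j(j)
for n in("top","side"):
    d=viewer.get_image(n); cv2.imwrite(f"pics/{n}11.png",d["img"][:,:,::-1]); np.savez(f"pics/{n}11.npz",**d)
    P=rects(d,L,.198,.216); r=rectfit(P,t0=th,c0=L)
    A=np.c_[P[:,:2],np.ones(len(P))]; c=np.linalg.lstsq(A,P[:,2],rcond=None)[0]; print(n,"upper",r,P[:,2].mean(),"tilt",c[:2].round(4))
    P=rects(d,L,.131,.142); print(n,"lower",rectfit(P,t0=th,c0=L) if len(P)>50 else len(P))
    P=rects(d,JAR,.183,.2,.06); print(n,"jar",cv2.minEnclosingCircle((P[:,:2]*1000).astype(np.float32)),len(P)) if len(P)>9 else 0
    P=rects(d,(.495,-.1),.093,.104,.06); print(n,"pot",cv2.minEnclosingCircle((P[:,:2]*1000).astype(np.float32)),len(P)) if len(P)>9 else 0
o=get_obs();print(o["clock"],o["tool_pos"])
E
```

```text
37.325 [-0.2 -0.   0. ]
top upper (array([0.52325031, 0.20223725, 1.43782488]), np.float64(0.0017468165392353768), 1460) 0.2051096855966219 tilt [-0.0035 -0.0017]
top lower (array([0.55776154, 0.19737258, 1.40060674]), np.float64(0.005662431284214006), 616)
top jar ((641.5377807617188, 73.15203857421875), 27.915647506713867) 210
side upper (array([0.52484564, 0.20479028, 1.43693367]), np.float64(0.0009524982603431214), 2720) 0.20571284304973725 tilt [-0.0026 -0.0018]
side lower (array([0.51561211, 0.20739615, 1.26887743]), np.float64(0.009738005305660925), 1958)
side jar ((640.3959350585938, 61.08734893798828), 34.04594039916992) 621
side pot ((499.91424560546875, -99.87669372558594), 38.07413101196289) 291
40.1583 [ 0.45053405 -0.24925961  0.39985128]
```

View pics/side11.png

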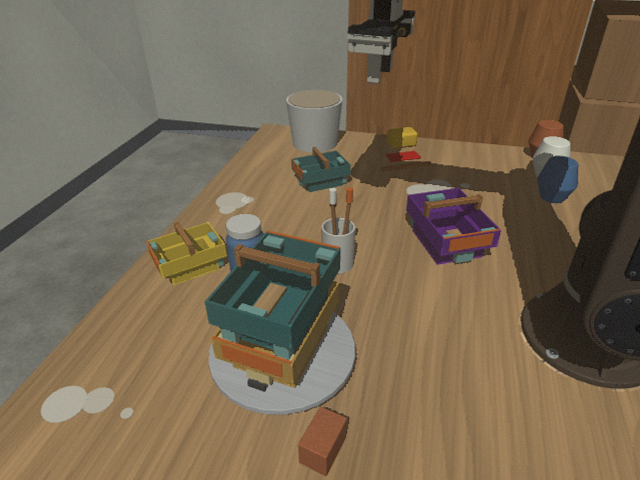

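View pics/top11.png

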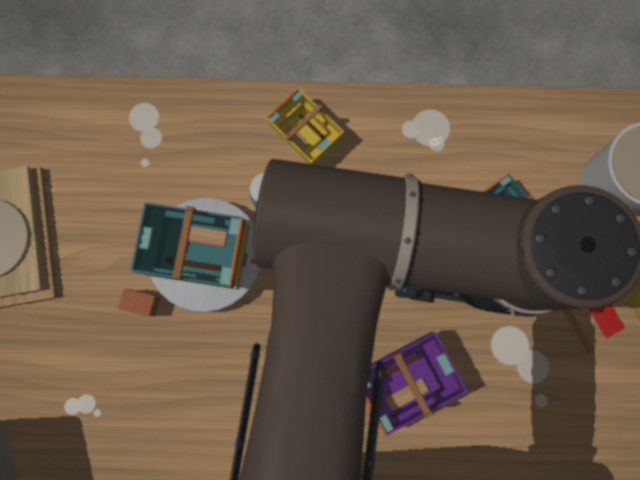

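Side view: the teal tote stands level, released. Its orange edge is at the far side (300,240), the ochre orange end at (250,358), and the tab at (258,385), jar, pot and block are unchanged. A last rim-height check from the saved images, then hand in.

```bash
python3 - <<'E'
from h import *
from plan import C,JAR
from cell import *
s=dict(np.load("pics/side11.npz"));L=np.array([.525,.2045])
P=rects(s,L,.195,.216); c,sn=np.cos(1.437),np.sin(1.437); x=(P[:,:2]-L)@[c,sn]; y=(P[:,:2]-L)@[-sn,c]
for nm,m in (("+x",(x>.088)&(abs(y)<.06)),("-x",(x<-.088)&(abs(y)<.06)),("+y",(y>.061)&(abs(x)<.08)),("-y",(y<-.061)&(abs(x)<.08))): print(nm,m.sum(),np.percentile(P[m,2],[50,90]).round(4) if m.sum()>5 else '')
a=np.load("pics/side7.npz")["img"].astype(int);b=s["img"].astype(int)
for nm,(u0,v0,u1,v1) in (("block",(295,400,352,475)),("pot",(318,255,360,275)),("tab/orange end",(215,345,300,395))): print(nm,np.abs(a-b)[v0:v1,u0:u1].mean().round(1))
bot.hand_in()
E
```

```text
+x 749 [0.2048 0.2099]
-x 540 [0.2062 0.2113]
+y 523 [0.2068 0.2105]
-y 485 [0.2046 0.2102]
block 2.5
pot 34.3
tab/orange end 7.0
the job is handed in; nothing more can be done
```

I pushed the wheel to its hard stop, then stacked the teal tote on the ochre tote with the orange ends opposite. I let go, moved clear and handed in. The last clock reading was about 40 s; no verdict is given.

**Checks that agreed**
- **Wheel:** pushes of about 1 N m at two opposite places, against the roughly 0.3 N m needed, both stopped at the same angle. The ochre tote's x axis was then at 1.44 rad in both cameras and stayed there after release.
- **Stack height:** the tote touched down at TCP height 238.9 mm, against 239 mm expected. Its rim is about 210 mm above the bench on all four sides, against 209 mm stacked and 185 mm nested.
- **Level and alignment:** tilt is under 0.004. The totes' axes agree within about 0.005 rad.
- **Bystanders:** the jar and pot are at their earlier positions within about 1 mm from the side camera. The block's part of the image is unchanged.

**Checks that failed or disagreed**
- **Pointer and post:** the pointer's direction is about 7° short of the post's centre. The post's and bracket's sides suggest the post is offset so that the pointer meets its flank. I took this as the true stop, but I could not confirm it otherwise.
- **Top camera, last picture:** the arm partly hid the jar, pot and pointer. Its jar fit was off because of that, and I did not see the pointer again after stacking.
- **Pot image difference:** it was large in the last check, probably because the teal tote and the shadows behind it had changed. The side camera's depth fit shows the pot in place.
- **Pushing:** the first push ran against the ochre tote's ledge and the second slid towards mid-tote, so I pushed again from better places.

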